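# Set the lever jig to a gear motor, taking up the play

### The arm

A 6-joint arm with a two-finger parallel gripper is mounted at the origin on a cart in front of the work surface, level with it; the furniture and walls round the work are solid. World frame = base frame: x ahead of the robot, y to its left, z up, the work surface at z = 0. Lengths are in mm, angles in rad, forces in N, time in s.
With the tool pointing down it reaches from about 350 to 975 mm from the base axis. Payload 7.1 kg.
Tool frame: the origin (TCP) lies midway between the tips of the shut fingers; the grasp point (between the pads) lies 19 mm behind it; z points along the fingers, y is the line along which they close (so a half turn about z gives the same grasp; the last joint's range is limited). The gripper opens to 88 mm and grips with 3 to 60 N. Pads are 20 mm wide; open, the fingers measure 115 mm over their backs; the gripper's body (75 mm by 178 mm) begins 61 mm behind the grasp point.
Start: joints at [1.252, 0.423, 1.63, -0, 1.089, -0.019], TCP at [184.549, 597.115, 222.675] pointing down, gripper open.
Joint ranges: [-3, 3], [-0.9, 2.11], [0.09, 2.58], [-1.31, 4.45], [0.11, 2.69], [-2.54, 2.54]. Speed limits (rad/s): [2.39, 2.39, 3.01, 3.14, 3.14, 3.14].

### API

Orientations are given as a rotation vector (axis times angle).
In Python, from workcell import status, eyes, ticket gives the robot as it stands.
- The arm moves only by the shell command python3 -m jog 'ROWS' [OPENING]. ROWS is a JSON list of rows, 1 to 5 of them, each of 6 numbers: dx, dy, dz in mm, then a rotation vector rx, ry, rz in rad; each row shifts and turns the commanded pose from where the row before left it, along the tool's axes as they then stand; what a row does not reach is not made up. A row lasts 1/12 s, in which the tool goes at most 41.7 mm and 0.125 rad, less where a joint would pass 70% of its speed; a pose out of reach is approached as far as the arm can. OPENING is the finger opening in mm, set as the command begins (- or left out keeps the last). The fingers move at their own pace and stop on an object; the grip force is fixed at half the most. Time passes only in rows, so rows that do not move let the fingers close. It prints the time, the measured TCP pose, the force, the opening and the grip force at its end.
- status.get_obs(): the state, without advancing time (a new reading comes with each control period).
- eyes.get_image(name): name is "scene" or "top" or "wrist"; returns a dict with "img" (400x640x3 uint8, red, green, blue), "range_z" (400x640 float32, mm along the optical axis (not along the pixel's ray), 0 where there is no reading), "fx", "fy", "cx", "cy" (pixels), "k1" (the pictures are not rectified: a ray, as slopes to the right and down, at radius r is drawn at 1 + k1 r^2 times it, then the intrinsics apply), "R" (3x3) and "t" (3): a world point X has camera coordinates R X + t. Camera axes: x right, y down, z forward; pixel columns grow to the right and rows downward; lengths in mm; the calibration is good to about 2 mm. A picture is of the moment at which its call begins.
- ticket.close_job(): hands the job in; it is judged then, once.
The state is a dict: "t": time; "qpos": joint angles; "qvel": joint speeds; "joint_torque": joint torques, N m; "ee_pos": TCP position; "orientation": TCP orientation; "ft_force": force on the tool from outside, world axes, zero at the start; "moment": the same for the moment, N m; "width": finger opening in mm; "grasp_force": force on a finger pad.
Only numpy, scipy, OpenCV 4.12 (cv2) and the standard library are available. Lean on these libraries where they do the work, as an engineer would, in place of code of your own. Each camera call takes 0.05 s, during which the arm holds its last target. There are 200 camera calls.

### The job

Set the small lever jig to the yellow gear motor: swing the red-handled lever back to open the jaw fully, lay the motor lengthwise and square in the middle of the nest between jaw and fixed stop and let go of it, then bring the jaw up from the open side until it just nips the motor against the fixed stop. Feel for it: about 8 N of nip is right, more than 15 N crushes the gearbox. The lever is loose on its drive, so leave it standing with its free play taken up in the closing direction and the motor still nipped, and leave the white motor where it is.

Things in the scene. Friction and masses are not known exactly. Their poses are not given: they have to be found in the camera images.
- jig: fixed jig: aluminium base plate 100 mm (x) x 250 mm (y) x 12 mm. Origin on the worktop, under the middle of the nest's width, 10 mm to +y of the plate's middle; z up. The steel fixed stop stands at its +y side, the jaw slides along its y axis; the lever is at its -y end with its red handle on its -x (robot) side.
- stop_face (a point): middle of the fixed stop's face, which looks to the jig's -y; at (0, 55, 24) mm in the jig's frame. The stop is 50 mm wide (x) and its top is 40 mm above the worktop.
- jaw: steel sliding jaw, 46 mm (x) x 25 mm (y) x 25 mm high, top 38 mm above the worktop; origin at the foot of its face, 12 mm above the worktop, frame parallel to the jig's. It closes along the jig's +y towards the fixed stop, 25 mm per radian of the drive, gap 42 to 74 mm; at the start the gap is 43 to 53 mm, too narrow for the motor.
- jaw_face (a point): middle of the jaw's flat face, which looks to +y at the fixed stop, 24 mm above the worktop; the gap is its distance in y to stop_face
- pivot (a point): point on the vertical axis of lever and drive, at (22, -90, 50) mm in the jig's frame. Lever angle is 0 when the handle lies straight to the jig's -x of it, positive towards closing; stops at about -0.66 and +0.77 rad. The drive is stiff: about 2 to 3 N at the handle moves it either way, and it stays where it is left. 1 N more at the handle presses the jaw with about 4 N more.
- handle (a point): middle of the top of the red upright handle post, 16 mm in diameter, on the end of the lever, 100 mm from the pivot axis; the post reaches from 54 to 104 mm above the worktop, the lever arm below it from 40 to 54 mm. Moving the handle towards the jig's +y closes the jaw, towards -y opens it. Once the motor is nipped, each further mm of the handle adds about 2 to 3 N at the handle.
- lever (a joint): free play of the lever on its drive, rad: 0 = lying against the opening side, 0.15 = against the closing side; between them the lever swings loosely and the jaw does not move. Lever angle (towards closing) = drive angle + this value; at drive angle 0 the gap is 58 mm
- motor_yellow: loose yellow gear motor, about 85 g, 58 mm long along its y: body 24 mm wide (x) and high from y = -3 to +29 mm, round 20 mm can from y = -29 to -3; a 5 mm shaft 44 mm long crosses it along x at y = +23 mm, 12 mm up. Origin at the middle of the underside, z up. Grasp across x near y = +3 mm. In the nest it lies on the base plate along the jig's y, either way round, at the middle of the jaw.
- motor_white: loose white gear motor of the same shape and size, a bystander; origin at the middle of the underside
Mind the look-alikes: they are no part of the job. Leave any black or purple look-alike of the motor_yellow alone.

How it is judged (in metres and radians):
On the way, in this order (a step that is already met when the one before it is completed fails the run):
1. the jaw is opened to a gap of more than 62 mm (y of jaw_face in the frame of jig below -0.007 m), for 0.2 s.
2. the yellow motor lies in the nest, let go, with the jaw still clear of it by more than 2 mm in all (contact force between the fingers and motor_yellow below 0.05 N and y of jaw_face in the frame of jig below -0.005 m and x of motor_yellow in the frame of jig between -0.012 and 0.012 m and y of motor_yellow in the frame of jig between 0.005 and 0.03 m and z of motor_yellow in the frame of jig below 0.015 m and linear speed of motor_yellow below 0.02 m/s), for 0.2 s.
3. the jaw nips the motor with more than 4 N, the lever's play taken up in the closing direction (contact force between jaw and motor_yellow above 4 N and value of joint lever above 0.11 rad), for 0.2 s.
At the end, for the whole second after the job is handed in: the yellow motor lies flat on the base plate, square (within 0.06 rad) and within 12 mm of the middle, nipped between jaw and fixed stop with more than 2 N (gap 55.5 to 59.5 mm), the lever's free play taken up to the closing side (joint lever above 0.10 rad), everything at rest (contact force between jaw and motor_yellow above 2 N and value of joint lever above 0.1 rad and distance between jaw_face and stop_face between 0.0555 and 0.0595 m and x of motor_yellow in the frame of jig between -0.012 and 0.012 m and z of motor_yellow in the frame of jig below 0.0145 m and angle between the y axis of motor_yellow and the y axis of jig, either way round below 0.06 rad and angle between motor_yellow's own z axis and vertical below 0.08 rad and linear speed of motor_yellow below 0.01 m/s); the robot touches nothing.
It fails at once if the jaw presses on the yellow motor with more than 15 N (contact force between jaw and motor_yellow above 15 N).
It fails at once if the white motor is moved by more than 15 mm (distance of motor_white from where it was at the start of the episode above 0.015 m).
It also fails if it takes over 72 s, if anything falls off the work surface, if the arm or the gripper's body presses on something with over 40 N, if the wrist force passes 120 N, or if a joint passes its speed limit or range.

## Working session

There is one attempt and no reset: what is moved stays moved. The work goes in short steps, Python scripts to look and compute and a shell command to move; the robot and the scene stay as the last step left them, time stands still between calls to the robot, and variables do not carry over. Pictures are saved under pics/ and viewed, at most 10 in all, crops included, and the job is handed in when it is done.

```bash
mkdir -p pics; ls; cat > h.py <<'E'
import numpy as np, cv2
from workcell import status, eyes, ticket
def cam(n):
    return eyes.get_image(n)
def ray(c,u,v):
    # undistort by cv2 (k1 only), return origin and dir in world
    K=np.array([[c["fx"],0,c["cx"]],[0,c["fy"],c["cy"]],[0,0,1.]])
    p=cv2.undistortPoints(np.array([[[u,v]]],float),K,np.array([c["k1"],0,0,0.]))[0,0]
    R=np.array(c["R"]);t=np.array(c["t"])
    return -R.T@t, R.T@np.array([p[0],p[1],1.])
def onz(c,u,v,z):
    o,d=ray(c,u,v); return o+d*(z-o[2])/d[2]
def depthpt(c,u,v):
    o,d=ray(c,u,v); return o+d*c["range_z"][int(round(v)),int(round(u))]
E
python3 - <<'E'
from h import *
o=status.get_obs();print({k:np.round(v,3) for k,v in o.items()})
a=cam("top");b=cam("scene")
for n,c in(("top",a),("scene",b)):
    cv2.imwrite(f"pics/{n}0.png",c["img"][:,:,::-1]); print(n,c["fx"],c["k1"],-np.array(c["R"]).T@c["t"])
E
```

```text
pics
{'t': np.float64(0.0), 'qpos': array([ 1.252,  0.424,  1.631, -0.   ,  1.089, -0.019]), 'qvel': array([ 0.002, -0.   , -0.   , -0.   ,  0.001, -0.001]), 'joint_torque': array([ 1.0000e-03, -5.4464e+01, -2.7366e+01,  6.4000e-02,  2.3000e-02,
       -0.0000e+00]), 'ee_pos': array([184.384, 596.597, 221.914]), 'orientation': array([-4.690e-01, -3.106e+00,  2.000e-03]), 'ft_force': array([ 0.116, -0.202,  0.665]), 'moment': array([ 0.017, -0.004,  0.005]), 'grasp_force': np.float64(0.0), 'width': np.float64(87.91)}
top 396.53023740611667 -0.009775169652883154 [ 406.95454477   74.79328907 1232.46927209]
scene 428.7842647837232 0.0021458031218576108 [-150.81520728 -545.78645181  701.10963136]
```

View pics/top0.png

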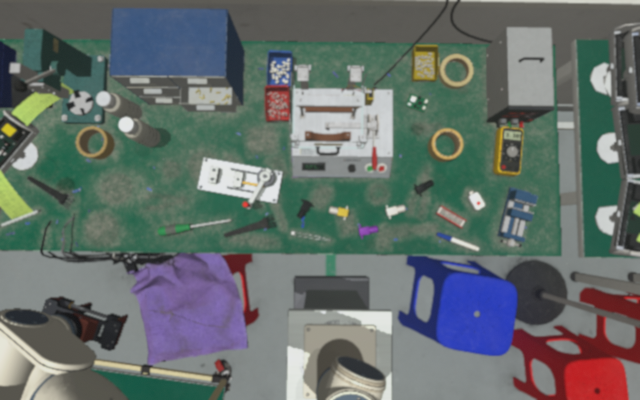

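View pics/scene0.png

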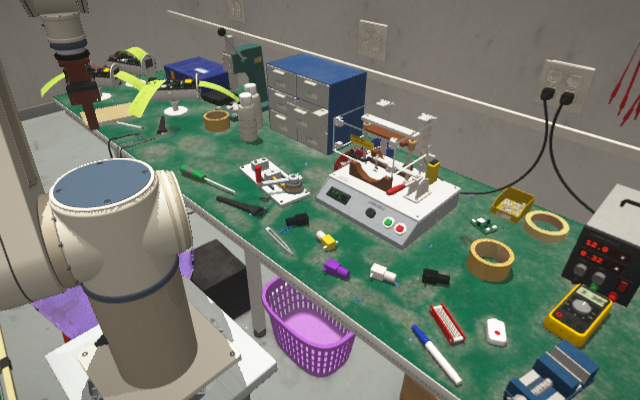

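The top view shows the jig at about (240,180) with the lever pivot near (265,175) and the red handle near (247,205). The yellow motor is at (340,212), the white one at (396,211), with black and purple look-alikes nearby. Up in the image is world +x and left is +y. Next I measure by colour masks.

```bash
python3 - <<'E'
from h import *
a=cam("top");b=cam("scene")
cv2.imwrite("pics/crop1.png",np.vstack([cv2.resize(a["img"][145:255,180:380,::-1],None,fx=4,fy=2.7*4/2.7,interpolation=cv2.INTER_CUBIC)[:,:800]]))
def comps(c,name,m,box,z,mina=8):
    x0,y0,x1,y1=box; mm=np.zeros_like(m); mm[y0:y1,x0:x1]=m[y0:y1,x0:x1]
    n,l,s,ce=cv2.connectedComponentsWithStats(mm.astype(np.uint8))
    for i in range(1,n):
        if s[i,4]<mina: continue
        ys,xs=np.where(l==i); r=cv2.minAreaRect(np.c_[xs,ys].astype(np.float32))
        P=cv2.boxPoints(r)
        D=np.array([depthpt(c,u,v) for u,v in zip(xs,ys)])
        print(name,s[i,4],"c",np.round(ce[i],1),"onz",np.round(onz(c,*ce[i],z),1),"depth med",np.round(np.median(D,0),1),"zpct",np.round(np.percentile(D[:,2],[5,95]),1))
        print("   rect",np.round([onz(c,u,v,z)[:2] for u,v in P],0).tolist())
for n,c,bt,bs in(("top",a,(180,145,420,240),(0,)),("scene",b,(200,130,420,300),0)):
    h=cv2.cvtColor(c["img"],cv2.COLOR_RGB2HSV);H,S,V=h[...,0],h[...,1].astype(int),h[...,2].astype(int)
    comps(c,n+" red",((H<8)|(H>172))&(S>150)&(V>90),(230,190,270,215) if n=="top" else (240,150,300,200),104 if n=="top" else 104)
    comps(c,n+" yel",(H>20)&(H<34)&(S>120)&(V>120),(310,195,370,230) if n=="top" else (300,220,350,260),24)
    comps(c,n+" wht",(S<50)&(V>170),(190,150,286,210) if n=="top" else (230,150,320,210),12)
    comps(c,n+" whtmot",(S<50)&(V>150),(376,196,410,222) if n=="top" else (365,255,405,285),24)
E
```

```text
top red 21 c [245. 204.] onz [466.  277.6 104. ] depth med [466.1 277.9 102.9] zpct [ 99.9 106. ]
   rect [[472.0, 283.0], [472.0, 272.0], [460.0, 272.0], [460.0, 283.0]]
top yel 73 c [342.7 211.8] onz [449.1  -6.3  24. ] depth med [448.8  -7.   23. ] zpct [18.9 26.3]
   rect [[461.0, 8.0], [461.0, -22.0], [440.0, -22.0], [439.0, 8.0]]
top wht 1807 c [230.6 178. ] onz [550.9 340.3  12. ] depth med [550.3 342.9  12. ] zpct [ 6.3 50.9]
   rect [[511.0, 447.0], [623.0, 426.0], [581.0, 216.0], [469.0, 238.0]]
top wht 329 c [271.9 190.2] onz [514.2 211.9  12. ] depth med [509.  208.5  11.3] zpct [ 6.9 15.1]
   rect [[485.0, 250.0], [581.0, 233.0], [571.0, 181.0], [475.0, 199.0]]
top whtmot 145 c [393.9 210. ] onz [ 456.3 -162.7   24. ] depth med [ 456.7 -162.8   21.3] zpct [ 0.4 26.2]
   rect [[468.0, -138.0], [469.0, -193.0], [435.0, -193.0], [435.0, -138.0]]
scene red 82 c [257.9 172.6] onz [447.8 251.9 104. ] depth med [464.5 273.5  88.5] zpct [ 62.3 106.3]
   rect [[468.0, 289.0], [478.0, 279.0], [425.0, 215.0], [416.0, 224.0]]
scene yel 140 c [328.  241.2] onz [444.6 -11.4  24. ] dep
[... 654 characters left out ...]
7.4 196.6] onz [515.7 213.3  12. ] depth med [509.3 207.7  13.9] zpct [11.1 16.8]
   rect [[490.0, 257.0], [592.0, 206.0], [554.0, 159.0], [457.0, 209.0]]
scene wht 11 c [318.5 195.5] onz [582.4 154.7  12. ] depth med [565.3 138.   27.9] zpct [24.3 30.3]
   rect [[589.0, 167.0], [593.0, 163.0], [575.0, 145.0], [571.0, 149.0]]
scene whtmot 208 c [382.8 271.1] onz [ 456.1 -168.2   24. ] depth med [ 456.5 -168.3   24.7] zpct [17.7 28. ]
   rect [[440.0, -144.0], [468.0, -134.0], [475.0, -194.0], [447.0, -203.0]]
scene whtmot 10 c [371.  274.5] onz [ 429.  -156.3   24. ] depth med [ 437.  -150.6   15.1] zpct [10.7 16.3]
   rect [[431.0, -152.0], [434.0, -155.0], [427.0, -161.0], [424.0, -158.0]]
```

View pics/crop1.png

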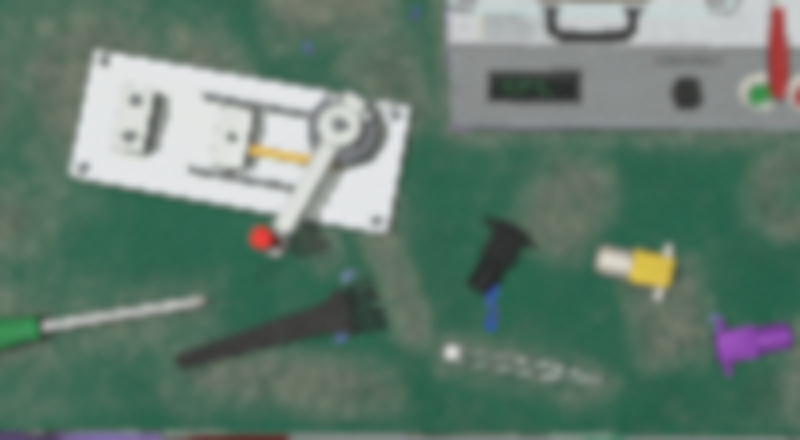

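The crop shows the jig plate corners at crop (95,48), (70,178), (410,105) and (388,232), with the stop on the left, the jaw in the middle and the lever on the right. The yellow motor's can (silver) lies on its left (+y) side. I'll move over the jig for a close look with the wrist camera.

```bash
R='[-34.8,-15.2,-6.7,0,0,0]'
python3 -m jog '[[-35,-15,-7,0,0,0],[-35,-15,-7,0,0,0],[-35,-15,-7,0,0,0],[-35,-15,-7,0,0,0],[-35,-15,-7,0,0,0]]' 0
python3 -m jog '[[-35,-15,-7,0,0,0],[-35,-15,-7,0,0,0],[-35,-15,-7,0,0,0],[-35,-15,-7,0,0,0],[-35,-15,-7,0,0,0]]'
python3 -m jog '[[-35,-15,-7,0,0,0],[-33,-15,-6,0,0,0],[0,0,0,0,0,-0.108],[0,0,0,0,0,0],[0,0,0,0,0,0]]'
cat >> h.py <<'E'
def info(tag=""):
    from scipy.spatial.transform import Rotation as Ro
    o=status.get_obs();R=Ro.from_rotvec(o["orientation"]).as_matrix()
    print(tag,"t",round(float(o["t"]),2),"tcp",np.round(o["ee_pos"],1),"yaw of tool y",round(np.degrees(np.arctan2(R[1,1],R[0,1])),2),"z",np.round(R[:,2],3),"F",np.round(o["ft_force"],2),"w",o["width"])
    return o,R
E
python3 - <<'E'
from h import *
info()
w=cam("wrist");cv2.imwrite("pics/w1.png",w["img"][:,:,::-1]);print(-np.array(w["R"]).T@w["t"],np.round(w["R"],2).tolist(),w["fx"])
np.save("w1.npy",w,allow_pickle=True)
c=cam("top")
P=[(95,48),(70,178),(410,105),(388,232)]
q=[onz(c,(u+.5)/4-.5+180,(v+.5)/4-.5+145,12) for u,v in P];print(np.round(q,1))
E
```

```text
t: 0.62
ee_pos: [330.5, 472.4, 257.9]
orientation: [-0.468, -3.106, 0.0]
ft_force: [1.3, 0.9, -0.0]
width: 58.1
grasp_force: 0.0
t: 1.03
ee_pos: [475.7, 348.9, 293.0]
orientation: [-0.469, -3.106, 0.0]
ft_force: [-0.3, 0.6, 0.2]
width: 24.9
grasp_force: 0.0
t: 1.45
ee_pos: [530.5, 301.4, 305.3]
orientation: [-0.306, -3.126, 0.0]
ft_force: [-0.2, -0.3, -0.5]
width: 0.5
grasp_force: 0.0
 t 1.45 tcp [530.5 301.4 305.3] yaw of tool y 78.82 z [-0.001 -0.    -1.   ] F [-0.19 -0.31 -0.54] w 0.5463665618909987
[455.05471225 316.63900557 467.74344448] [[0.19, 0.98, -0.0], [0.94, -0.19, 0.28], [0.27, -0.05, -0.96]] 352.1420843018125
[[616.8 426.7  12. ]
 [515.3 443.1  12. ]
 [574.7 181.3  12. ]
 [476.  196.8  12. ]]
```

View pics/w1.png

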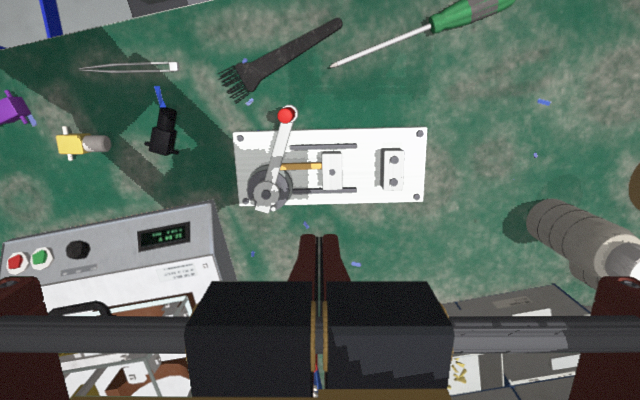

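The wrist view shows the plate with corners at about (235,132), (427,127), (424,203) and (240,206). The handle is at (287,115), the jaw at (332,172), the stop at (394,170), and the yellow motor at (80,144) with its can to the right.

```bash
python3 - <<'E'
from h import *
w=np.load("w1.npy",allow_pickle=True).item()
h=cv2.cvtColor(w["img"],cv2.COLOR_RGB2HSV);H,S,V=h[...,0],h[...,1].astype(int),h[...,2].astype(int)
m=((S<40)&(V>120)).astype(np.uint8); m[:,:200]=0;m[:,450:]=0;m[:90]=0;m[222:]=0
m=cv2.morphologyEx(m,cv2.MORPH_CLOSE,np.ones((9,9)));m=cv2.morphologyEx(m,cv2.MORPH_OPEN,np.ones((25,25)))
cs,_=cv2.findContours(m,cv2.RETR_EXTERNAL,cv2.CHAIN_APPROX_NONE);c=max(cs,key=cv2.contourArea)[:,0]
W=np.array([onz(w,u,v,12)[:2] for u,v in c]).astype(np.float32)
r=cv2.minAreaRect(W);B=cv2.boxPoints(r);print("plate",r,B.round(1).tolist(), "px bounds",c.min(0),c.max(0))
d=np.array([onz(w,u,v,12) for u,v in[(240,137.5),(421,133),(417,198)]]);print("holes",d.round(1).tolist())
rm=((H<8)|(H>172))&(S>150)&(V>90);rm[:100]=0;rm[130:]=0;rm[:,:270]=0;rm[:,305:]=0
ys,xs=np.where(rm);D=np.array([depthpt(w,u,v) for u,v in zip(xs,ys)])
k=D[:,2]>98;print("handle",k.sum(),D[k].mean(0).round(1),"onz",onz(w,xs[k].mean(),ys[k].mean(),104).round(1),D[:,2].min())
ym=(H>20)&(H<34)&(S>110)&(V>110);ym[:120]=0;ym[165:]=0;ym[:,:40]=0;ym[:,120:]=0
ys,xs=np.where(ym);D=np.array([depthpt(w,u,v) for u,v in zip(xs,ys)]);k=D[:,2]>20
print("yellow",len(xs),k.sum(),"top c",D[k].mean(0).round(1), "rect", cv2.minAreaRect(D[k][:,:2].astype(np.float32)))
cv2.imwrite("pics/w1c.png",np.hstack([cv2.resize(w["img"][105:225,225:435,::-1],None,fx=2.6,fy=2.6,interpolation=cv2.INTER_CUBIC),cv2.resize(w["img"][114:174,40:125,::-1],(240,312))[:, :240]]) if 0 else cv2.resize(w["img"][105:225,40:435,::-1],(790,240),interpolation=cv2.INTER_CUBIC))
z=[(u,v,depthpt(w,u,v).round(0).tolist()) for v in (160,178) for u in range(318,410,4)]
for i in z: print(i)
E
```

```text
plate ((558.6600341796875, 330.3441467285156), (288.11822509765625, 124.17474365234375), 78.75862884521484) [[469.70001220703125, 201.1999969482422], [591.5, 176.89999389648438], [647.5999755859375, 459.5], [525.7999877929688, 483.70001220703125]] px bounds [235 127] [449 219]
holes [[484.7, 207.6, 12.0], [524.2, 436.4, 12.0], [609.4, 421.0, 12.0]]
handle 180 [465.9 279.8 105.8] onz [465.9 279.6 104. ] 73.04475645159118
yellow 480 468 top c [449.4  -3.6  24.1] rect ((449.3291320800781, -4.296669006347656), (32.454551696777344, 23.247758865356445), 79.27448272705078)
(318, 160, [533.0, 300.0, 13.0])
(322, 160, [529.0, 306.0, 38.0])
(326, 160, [530.0, 311.0, 38.0])
(330, 160, [531.0, 316.0, 38.0])
(334, 160, [532.0, 320.0, 39.0])
(338, 160, [533.0, 325.0, 39.0])
(342, 160, [539.0, 331.0, 13.0])
(346, 160, [540.0, 336.0, 13.0])
(350, 160, [541.0, 341.0, 12.0])
(354, 160, [542.0, 346.0, 12.0])
(358, 160, [543.0, 351.0, 14.0])
(362, 160, [544.0, 357.0, 12.0])
(366, 160, [545.0, 362.0, 12.0])
(370, 160, [546.0, 367.0, 14.0])
(374, 160, [547.0, 372.0, 13.0])
(378, 160, [548.0, 377.0, 12.0])
[... 290 characters left out ...]
 37.0])
(326, 178, [552.0, 307.0, 39.0])
(330, 178, [553.0, 311.0, 39.0])
(334, 178, [554.0, 316.0, 39.0])
(338, 178, [556.0, 321.0, 38.0])
(342, 178, [563.0, 327.0, 12.0])
(346, 178, [564.0, 332.0, 12.0])
(350, 178, [565.0, 337.0, 12.0])
(354, 178, [565.0, 342.0, 13.0])
(358, 178, [567.0, 348.0, 11.0])
(362, 178, [568.0, 353.0, 13.0])
(366, 178, [569.0, 358.0, 13.0])
(370, 178, [570.0, 363.0, 13.0])
(374, 178, [571.0, 368.0, 10.0])
(378, 178, [572.0, 373.0, 13.0])
(382, 178, [567.0, 376.0, 33.0])
(386, 178, [566.0, 380.0, 41.0])
(390, 178, [567.0, 385.0, 41.0])
(394, 178, [568.0, 389.0, 41.0])
(398, 178, [570.0, 394.0, 40.0])
(402, 178, [570.0, 399.0, 41.0])
(406, 178, [579.0, 410.0, 12.0])
```

```bash
cat >> h.py <<'E'
def cloud(c):
    K=np.array([[c["fx"],0,c["cx"]],[0,c["fy"],c["cy"]],[0,0,1.]])
    v,u=np.mgrid[0:400,0:640]
    p=cv2.undistortPoints(np.c_[u.ravel(),v.ravel()].astype(float)[:,None],K,np.array([c["k1"],0,0,0.]))[:,0]
    z=c["range_z"].reshape(-1,1); X=np.c_[p,np.ones(len(p))]*z
    return ((X-np.array(c["t"]))@np.array(c["R"])).reshape(400,640,3)
def jigfit(w,th=np.radians(79.)):
    C=cloud(w); P=C[(C[...,0]>460)&(C[...,0]<640)&(C[...,1]>160)&(C[...,1]<460)]
    e=np.array([np.cos(th),np.sin(th)]); f=np.array([e[1],-e[0]])   # jig y, jig x
    pl=P[(P[:,2]>7)&(P[:,2]<18)]
    yy=pl[:,:2]@e; xx=pl[:,:2]@f
    # edges: x extreme per y bin, y extreme per x bin -> line fits
    out={}
    for n,a,b,sg in(("x-",yy,xx,-1),("x+",yy,xx,1),("y-",xx,yy,-1),("y+",xx,yy,1)):
        lo,hi=np.percentile(a,[2,98]);pts=[]
        for s in np.arange(lo+8,hi-8,4):
            k=(a>s)&(a<s+4)
            if k.sum()>3: pts.append((s+2,sg*np.max(sg*b[k])))
        pts=np.array(pts); k=abs(pts[:,1]-np.median(pts[:,1]))<5
        for _ in range(3):
            q=np.polyfit(pts[k,0],pts[k,1],1); k=abs(np.polyval(q,pts[:,0])-pts[:,1])<2
        out[n]=(round(float(np.polyval(q,pts[:,0].mean())),1),round(float(q[0]),4),int(k.sum()))
    return P,e,f,out
E
python3 - <<'E'
from h import *
w=np.load("w1.npy",allow_pickle=True).item()
P,e,f,out=jigfit(w);print(out)
x0=(out["x-"][0]+out["x+"][0])/2;yc=(out["y-"][0]+out["y+"][0])/2
print("origin",f*x0+e*(yc+10))
for n,lo,hi,z0,z1 in(("stop",yc+10+45,yc+110,36,46),("jaw",yc-40,yc+40,34,42)):
    y=P[:,:2]@e;x=P[:,:2]@f;k=(P[:,2]>z0)&(P[:,2]<z1)&(y>lo)&(y<hi)&(x>x0-27)&(x<x0+27)
    r=cv2.minAreaRect(P[k][:,:2].astype(np.float32));print(n,k.sum(),r,"y rng",np.percentile(y[k],[1,99])-yc-10,"x rng",np.percentile(x[k],[1,99])-x0,P[k][:,2].mean())
E
```

```text
{'x-': (426.2, -0.022, 54), 'x+': (525.0, -0.0202, 47), 'y-': (287.6, 0.0198, 21), 'y+': (536.4, 0.0246, 21)}
origin [547.3832845  323.49791321]
stop 819 ((558.6532592773438, 389.9018249511719), (25.108793258666992, 50.1006965637207), 81.36563873291016) y rng [54.68426516 79.43911513] x rng [-26.31905496  22.39030483] 40.67288800255532
jaw 728 ((545.891357421875, 314.6932067871094), (24.013158798217773, 45.86324691772461), 79.68181610107422) y rng [-20.68142015   3.11810885] x rng [-22.57736745  22.58648927] 38.33698243519155
```

```bash
cat >> h.py <<'E'
TH=np.radians(80.3)
def jig(w,th=TH):
    P,e,f,out=jigfit(w,th); x0=(out["x-"][0]+out["x+"][0])/2;y0=(out["y-"][0]+out["y+"][0])/2+10
    y=P[:,:2]@e-y0;x=P[:,:2]@f-x0
    k=(P[:,2]>34)&(P[:,2]<42)&(y>-45)&(y<20)&(abs(x)<25); s=(P[:,2]>36)&(P[:,2]<46)&(y>45)&(abs(x)<27)
    j=np.percentile(y[k&(abs(x)<18)],98);sy=np.percentile(y[s],2)
    print(out,"org",(f*x0+e*y0).round(1),"jawface y",j.round(1),"stop face",sy.round(1),"stop x",np.percentile(x[s],[1,99]).round(1),"jaw x",np.percentile(x[k],[1,99]).round(1))
    return f*x0+e*y0,e,f
E
python3 - <<'E'
from h import *
w=np.load("w1.npy",allow_pickle=True).item()
O,e,f=jig(w)
piv=O+22*f-90*e;h=np.array([465.9,279.7]);d=h-piv
print("piv",piv.round(1),"len",np.hypot(*d),"lever angle",np.arctan2(d@e,-d@f))
o,R=info()
for a in (-0.3,-0.45,-.6,0,.15): 
    p=piv+100*(np.cos(a)*-f+np.sin(a)*e); print(a,p.round(1))
E
```

```text
{'x-': (435.5, 0.001, 53), 'x+': (534.3, 0.0026, 48), 'y-': (276.6, -0.0004, 21), 'y+': (525.4, 0.0004, 21)} org [547.2 323.4] jawface y 3.1 stop face 55.2 stop x [-24.6  24.1] jaw x [-22.6  22.6]
piv [553.7 231. ] len 100.43351170746836 lever angle 0.33690911341759494
 t 1.55 tcp [529.9 302.2 305.3] yaw of tool y 78.93 z [-0.001 -0.    -1.   ] F [-0.76  0.12 -0.57] w 0.6854297044463936
-0.3 [454.6 218. ]
-0.45 [457.7 203.3]
-0.6 [462.9 189.3]
0 [455.2 247.9]
0.15 [458.8 262.4]
```

```bash

python3 -m jog '[[20,1,30,0,0,-0.024],[20,2,30,0,0,0],[19,1,30,0,0,0],[0,0,38,0,0,0],[0,0,38,0,0,0]]' 0 
python3 -m jog '[[0,0,38,0,0,0],[0,0,26,0,0,0],[0,0,0,0,0,0]]'
python3 - <<'E'
from h import *
o,R=info(); p=np.array([553.7,231.]);e=np.array([np.cos(TH),np.sin(TH)]);f=np.array([e[1],-e[0]]);d=o["ee_pos"][:2]-p
print("u,v",-d@f,d@e)
E
```

```text
t: 1.97
ee_pos: [471.6, 317.4, 139.0]
orientation: [0.261, 3.13, 0.002]
ft_force: [0.6, -0.4, -0.4]
width: 0.4
grasp_force: 0.0
t: 2.22
ee_pos: [469.0, 314.7, 70.6]
orientation: [-0.262, -3.123, 0.009]
ft_force: [-1.3, -0.6, -0.3]
width: 0.1
grasp_force: 0.0
 t 2.22 tcp [469.  314.7  70.6] yaw of tool y 80.41 z [-0.008 -0.005 -1.   ] F [-1.3  -0.57 -0.26] w 0.08710722860946697
u,v 97.63143906259336 68.24818922258481
```

```bash

python3 -m jog '[[0,-6,-2,0,0,0],[0,-9,-2,0,0,0],[0,-9,0,0,0,0],[1,-9,0,0,0,0],[1,-9,0,0,0,0]]' 0 
python3 -m jog '[[0,-9,0,0,0,0],[0,-9,0,0,0,0],[-1,-9,0,0,0,0],[-2,-9,0,0,0,0],[-4,-9,0,0,0,0]]'
python3 -m jog '[[-4,-8,0,0,0,0],[-4,-7,0,0,0,0],[0,0,0,0,0,0]]'
python3 - <<'E'
from h import *
o,R=info(); p=np.array([553.7,231.]);e=np.array([np.cos(TH),np.sin(TH)]);f=np.array([e[1],-e[0]]);d=o["ee_pos"][:2]-p
print("u,v",-d@f,d@e,"F along e",o["ft_force"][:2]@e)
E
```

```text
t: 2.63
ee_pos: [464.9, 274.6, 81.5]
orientation: [0.264, 3.128, 0.004]
ft_force: [-0.9, 2.9, 1.3]
width: 0.6
grasp_force: 1.4
t: 3.05
ee_pos: [463.3, 228.2, 79.6]
orientation: [-0.263, -3.13, 0.001]
ft_force: [-0.3, 3.0, 0.6]
width: 0.3
grasp_force: 1.1
t: 3.3
ee_pos: [469.7, 211.6, 79.5]
orientation: [-0.265, -3.13, 0.001]
ft_force: [0.1, -0.3, 1.6]
width: 0.2
grasp_force: 0.0
 t 3.3 tcp [469.7 211.6  79.5] yaw of tool y 80.32 z [-0.    -0.001 -1.   ] F [ 0.07 -0.3   1.62] w 0.19640283360080685
u,v 79.5623195290789 -33.27211941185369 F along e -0.2882867484431859
```

```bash

python3 -m jog '[[0,6,0,0,0,0],[0,5,-20,0,0,0],[0,15,-40,0,0,0],[-10,25,-40,0,0,0],[-10,25,-40,0,0,0]]' 0 
python3 -m jog '[[-20,10,-40,0,0,0],[0,0,-30,0,0,0],[0,0,0,0,0,0],[0,0,0,0,0,0]]' 60
cat >> h.py <<'E'
def redtop(w,O,e,f):
    C=cloud(w);h=cv2.cvtColor(w["img"],cv2.COLOR_RGB2HSV);H,S=h[...,0],h[...,1]
    k=((H<8)|(H>172))&(S>150)&(C[...,2]>98)&(C[...,2]<112)&(C[...,0]>430)&(C[...,0]<520)&(C[...,1]>150)&(C[...,1]<320)
    p=C[k].mean(0);d=p[:2]-(O+22*f-90*e);print("handle",k.sum(),p.round(1),"r",np.hypot(*d).round(1),"angle",np.arctan2(d@e,-d@f).round(3));return p
E
python3 - <<'E'
from h import *
info();w=cam("wrist");np.save("w2.npy",w,allow_pickle=True);O,e,f=jig(w)
redtop(w,O,e,f);redtop(w,np.array([547.2,323.4]),e,f)
E
```

```text
t: 3.72
ee_pos: [497.4, 279.1, 209.4]
orientation: [-0.263, -3.13, 0.001]
ft_force: [0.8, 0.1, 0.4]
width: 0.2
grasp_force: 0.0
t: 4.05
ee_pos: [518.0, 285.2, 275.9]
orientation: [0.262, 3.127, 0.003]
ft_force: [-0.5, -0.1, -0.7]
width: 23.6
grasp_force: 0.0
 t 4.05 tcp [518.  285.2 275.9] yaw of tool y 80.42 z [ 0.003  0.002 -1.   ] F [-0.49 -0.06 -0.73] w 23.58491501220843
{'x-': (435.4, -0.0015, 57), 'x+': (535.0, -0.0021, 47), 'y-': (276.5, 0.0055, 16), 'y+': (525.6, 0.0011, 21)} org [547.5 323.4] jawface y -16.9 stop face 55.1 stop x [-24.8  24.6] jaw x [-22.9  22.9]
handle 221 [460.4 196.4 103.6] r 99.8 angle -0.523
handle 221 [460.4 196.4 103.6] r 99.5 angle -0.524
```

```bash

python3 -m jog '[[3,-36,6,0,0,0],[3,-36,10,0,0,0],[3,-36,10,0,0,0],[3,-36,10,0,0,0],[3,-36,10,0,0,0]]' 70 
python3 -m jog '[[2,-36,10,0,0,0],[2,-36,10,0,0,0],[0,-35,10,0,0,0],[0,0,0,0,0,0.12],[0,0,0,0,0,0.12]]' 70
python3 -m jog '[[0,0,0,0,0,0.12],[0,0,0,0,0,0.12],[0,0,0,0,0,0.12],[0,0,0,0,0,0.12],[0,0,0,0,0,0.12]]' 70
python3 -m jog '[[0,0,0,0,0,0.12],[0,0,0,0,0,0.12],[0,0,0,0,0,0.12],[0,0,0,0,0,0.12],[0,0,0,0,0,0.12]]' 70
python3 -m jog '[[0,0,0,0,0,0.12],[0,0,0,0,0,0.027],[0,0,0,0,0,0]]' 70
python3 - <<'E'
from h import *
info();w=cam("wrist");np.save("w3.npy",w,allow_pickle=True);cv2.imwrite("pics/w3.png",w["img"][:,:,::-1])
h=cv2.cvtColor(w["img"],cv2.COLOR_RGB2HSV);H,S,V=h[...,0],h[...,1].astype(int),h[...,2].astype(int)
C=cloud(w);k=(H>20)&(H<34)&(S>110)&(V>100)&(abs(C[...,0]-450)<45)&(abs(C[...,1])<45)&(C[...,2]>20)&(C[...,2]<30)
p=C[k];print(len(p),p.mean(0),cv2.minAreaRect(p[:,:2].astype(np.float32)))
# everything standing off the table near the motor, without shaft: z>13
k=(abs(C[...,0]-452)<32)&(abs(C[...,1]-5)<45)&(C[...,2]>14)&(C[...,2]<30)
n,l,s,ce=cv2.connectedComponentsWithStats(k.astype(np.uint8));i=1+np.argmax(s[1:,4]);p=C[l==i]
print(len(p),cv2.minAreaRect(p[:,:2].astype(np.float32)))
E
```

```text
t: 4.52
ee_pos: [469.8, 107.6, 225.8]
orientation: [-0.262, -3.127, 0.002]
ft_force: [0.3, -0.4, -0.2]
width: 61.1
grasp_force: 0.0
t: 4.93
ee_pos: [447.7, 2.5, 195.8]
orientation: [-0.649, -3.068, 0.002]
ft_force: [0.2, 0.2, 1.9]
width: 70.1
grasp_force: 0.0
t: 5.35
ee_pos: [448.6, 4.4, 196.3]
orientation: [-1.523, -2.743, 0.003]
ft_force: [-0.2, -0.3, 0.7]
width: 69.8
grasp_force: 0.0
t: 5.77
ee_pos: [448.6, 4.4, 196.3]
orientation: [-2.267, -2.171, 0.005]
ft_force: [-0.2, -0.2, 0.5]
width: 70.1
grasp_force: 0.0
t: 6.02
ee_pos: [448.8, 4.4, 196.5]
orientation: [-2.415, -2.005, 0.005]
ft_force: [0.0, -0.1, 0.7]
width: 70.1
grasp_force: 0.0
 t 6.02 tcp [448.8   4.4 196.5] yaw of tool y -10.59 z [-0.004 -0.    -1.   ] F [ 0.03 -0.15  0.71] w 70.13116938990186
733 [449.90984895  -4.12033584  24.2507647 ] ((449.6940612792969, -4.684173583984375), (32.14823913574219, 23.592382431030273), 78.84951782226562)
1411 ((456.50335693359375, 5.310630798339844), (59.64445495605469, 42.33778381347656), 65.35372161865234)
```

View pics/w3.png

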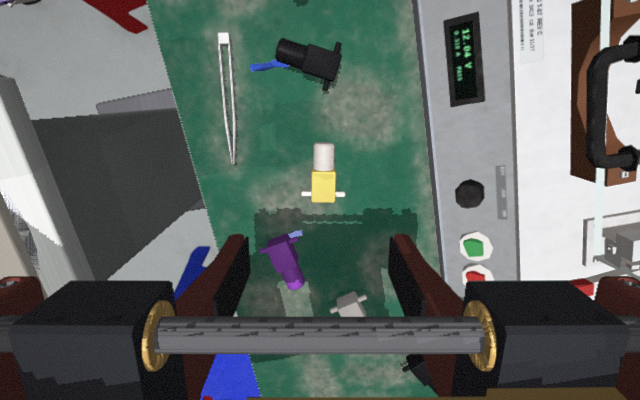

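The wrist view shows the yellow motor upright in the picture, with its body at (324,187) and can at (323,155), almost centred between the fingers. Purple at (285,262) and white at (350,305) are well clear, so I'll descend and grasp.

```bash

python3 -m jog '[[1.5,2.6,30,0,0,0.01],[0,0,38,0,0,0],[0,0,38,0,0,0],[0,0,35,0,0,0],[0,0,25,0,0,0]]' 60 
python3 -m jog '[[0,0,15,0,0,0],[0,0,8,0,0,0],[0,0,3,0,0,0],[0,0,0,0,0,0],[0,0,0,0,0,0]]' 60
python3 - <<'E'
from h import *
info()
E
python3 -m jog '[[0,0,0,0,0,0],[0,0,0,0,0,0],[0,0,0,0,0,0],[0,0,0,0,0,0],[0,0,0,0,0,0]]' 10
python3 -m jog '[[0,0,0,0,0,0],[0,0,0,0,0,0],[0,0,0,0,0,0]]' 10
```

```text
t: 6.48
ee_pos: [451.0, 5.5, 29.1]
orientation: [-2.422, -1.996, 0.005]
ft_force: [-0.3, 0.1, 0.7]
width: 60.1
grasp_force: 0.0
t: 6.9
ee_pos: [453.7, 5.4, 6.7]
orientation: [2.425, 1.996, 0.001]
ft_force: [-0.8, 0.7, -0.1]
width: 59.9
grasp_force: 0.0
 t 6.9 tcp [453.7   5.4   6.7] yaw of tool y -11.09 z [ 0.001 -0.    -1.   ] F [-0.78  0.69 -0.1 ] w 59.895618621167564
t: 7.32
ee_pos: [453.5, 5.3, 6.6]
orientation: [2.426, 1.996, 0.001]
ft_force: [-0.2, 0.6, 0.5]
width: 30.2
grasp_force: 0.0
t: 7.57
ee_pos: [453.4, 5.3, 6.4]
orientation: [2.426, 1.996, 0.0]
ft_force: [-0.2, -0.8, 5.9]
width: 23.7
grasp_force: 30.0
```

```bash

python3 -m jog '[[0,0,-15,0,0,0],[0,0,-38,0,0,0],[0,0,-38,0,0,0],[0,0,-38,0,0,0],[0,0,-38,0,0,0]]' 10
python3 -m jog '[[0,0,-30,0,0,-0.024],[0,0,0,0,0,0]]' 10
python3 - <<'E'
from h import *
info()
for n in("top",):
    C=cloud(cam(n));k=(C[...,0]>520)&(C[...,0]<660)&(abs(C[...,1]-10)<190)&(C[...,2]>20)
    P=C[k];print(np.percentile(P[:,2],[50,90,99,100]).round(0))
    for x in range(520,660,20):
        q=P[(P[:,0]>x)&(P[:,0]<x+20)];print(x,len(q),np.percentile(q[:,2],[98]).round() if len(q) else "", np.percentile(q[:,1],[2,98]).round() if len(q) else "")
E
```

```text
t: 7.98
ee_pos: [452.5, 5.3, 174.6]
orientation: [-2.425, -1.995, 0.002]
ft_force: [0.9, -0.5, -1.5]
width: 23.7
grasp_force: 30.0
t: 8.15
ee_pos: [456.7, 5.3, 208.6]
orientation: [2.396, 2.022, 0.012]
ft_force: [0.5, 0.2, -1.6]
width: 23.6
grasp_force: 30.0
 t 8.15 tcp [456.7   5.3 208.6] yaw of tool y -9.68 z [ 0.01 -0.   -1.  ] F [ 0.52  0.25 -1.63] w 23.60389291608795
[ 67. 237. 333. 337.]
520 247 [335.] [-39.  23.]
540 60 [334.] [-110.  140.]
560 512 [145.] [-147.  143.]
580 712 [175.] [-146.  143.]
600 869 [228.] [-144.  142.]
620 786 [243.] [-143.  143.]
640 580 [131.] [-145.  143.]
```

```bash

python3 -m jog '[[25,2,0,0,0,0],[38,4,0,0,0,0],[38,4,0,0,0,0],[38,4,0,0,0,0],[38,4,0,0,0,0]]' 10
python3 -m jog '[[38,4,0,0,0,0],[38,4,0,0,0,0],[38,4,0,0,0,0],[38,4,0,0,0,0],[20,2,0,0,0,0]]' 10
python3 -m jog '[[0,0,0,0,0,0],[0,0,0,0,0,0]]' 10
cat >> h.py <<'E'
def injig(o,O=np.array([547.4,323.4])):
    e=np.array([np.cos(TH),np.sin(TH)]);f=np.array([e[1],-e[0]]);d=o["ee_pos"][:2]-O
    print("TCP in jig x,y",(d@f).round(2),(d@e).round(2),"Fx,Fy jig",(o["ft_force"][:2]@f).round(2),(o["ft_force"][:2]@e).round(2))
E
python3 - <<'E'
from h import *
o,R=info();injig(o)
w=cam("wrist");np.save("w4.npy",w,allow_pickle=True);cv2.imwrite("pics/w4.png",w["img"][:,:,::-1])
E
```

```text
t: 8.62
ee_pos: [500.0, 178.0, 201.0]
orientation: [-2.402, -2.023, 0.005]
ft_force: [0.4, -1.1, -0.4]
width: 23.8
grasp_force: 30.0
t: 9.03
ee_pos: [547.5, 346.6, 200.3]
orientation: [-2.4, -2.026, 0.003]
ft_force: [-0.4, -0.8, -0.8]
width: 23.7
grasp_force: 30.0
t: 9.2
ee_pos: [546.6, 343.4, 200.2]
orientation: [-2.4, -2.026, 0.007]
ft_force: [0.1, -1.1, -1.6]
width: 23.8
grasp_force: 30.0
 t 9.2 tcp [546.6 343.4 200.2] yaw of tool y -9.65 z [-0.004 -0.002 -1.   ] F [ 0.11 -1.14 -1.65] w 23.824185132588344
TCP in jig x,y -4.2 19.57 Fx,Fy jig 0.3 -1.11
```

View pics/w4.png

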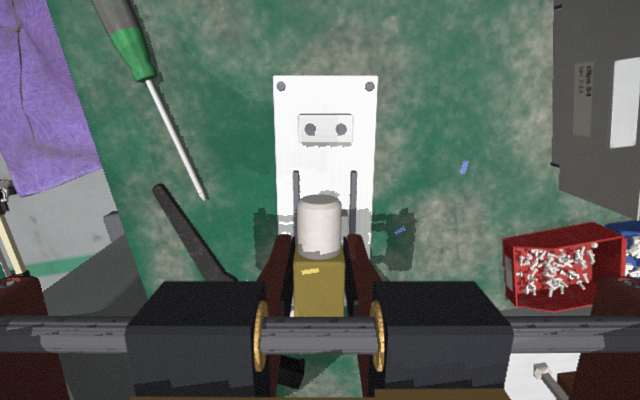

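The wrist view shows the motor held squarely, with its can at (320,225) in line with the nest and stop (325,128). I shift 4 mm to the middle and lower it.

```bash

python3 -m jog '[[0.4,4.2,25,0,0,0],[0,0,38,0,0,0],[0,0,38,0,0,0],[0,0,30,0,0,0],[0,0,15,0,0,0]]' 10
python3 -m jog '[[0,0,10,0,0,0],[0,0,5,0,0,0],[0,0,0,0,0,0],[0,0,0,0,0,0]]' 10
python3 - <<'E'
from h import *
o,R=info();injig(o)
E
```

```text
t: 9.67
ee_pos: [549.1, 339.5, 52.6]
orientation: [-2.403, -2.022, 0.012]
ft_force: [-0.8, -0.2, -1.4]
width: 23.7
grasp_force: 30.0
t: 10.0
ee_pos: [553.0, 343.2, 43.6]
orientation: [2.402, 2.024, 0.003]
ft_force: [-0.1, -0.4, -0.9]
width: 23.7
grasp_force: 30.0
 t 10.0 tcp [553.  343.2  43.6] yaw of tool y -9.76 z [ 0.002  0.001 -1.   ] F [-0.11 -0.43 -0.85] w 23.67777932060936
TCP in jig x,y 2.16 20.47 Fx,Fy jig -0.04 -0.44
```

```bash

python3 -m jog '[[0,-2.2,8,0,0,0],[0,0,7,0,0,0],[0,0,5,0,0,0],[0,0,3,0,0,0],[0,0,0,0,0,0]]' 10
python3 - <<'E'
from h import *
o,R=info();injig(o)
E
```

```text
t: 10.42
ee_pos: [549.7, 343.3, 18.7]
orientation: [-2.402, -2.025, 0.001]
ft_force: [-0.5, -0.7, -1.8]
width: 23.5
grasp_force: 30.0
 t 10.42 tcp [549.7 343.3  18.7] yaw of tool y -9.73 z [-0. -0. -1.] F [-0.48 -0.67 -1.82] w 23.468614338503794
TCP in jig x,y -1.11 19.99 Fx,Fy jig -0.36 -0.75
```

```bash

python3 -m jog '[[0,0.8,0.5,0,0,0],[0,0,0,0,0,0],[0,0,0,0,0,0]]' 10
python3 -m jog '[[0,0,0.5,0,0,0],[0,0,0,0,0,0],[0,0,0,0,0,0]]' 10
python3 - <<'E'
from h import *
o,R=info();injig(o)
E
```

```text
t: 10.67
ee_pos: [550.7, 343.1, 18.7]
orientation: [2.402, 2.025, 0.0]
ft_force: [-0.5, -0.1, -0.6]
width: 23.7
grasp_force: 30.0
t: 10.92
ee_pos: [550.8, 343.2, 18.5]
orientation: [2.402, 2.025, 0.001]
ft_force: [-0.8, -0.7, 2.0]
width: 23.8
grasp_force: 30.0
 t 10.92 tcp [550.8 343.2  18.5] yaw of tool y -9.74 z [ 0.  0. -1.] F [-0.77 -0.71  2.02] w 23.834414501258642
TCP in jig x,y 0.01 20.11 Fx,Fy jig -0.64 -0.83
```

```bash

python3 -m jog '[[0,0,0,0,0,0],[0,0,0,0,0,0],[0,0,0,0,0,0],[0,0,0,0,0,0],[0,0,0,0,0,0]]' 50
python3 -m jog '[[0,0,-10,0,0,0],[0,0,-35,0,0,0],[0,0,-38,0,0,0],[0,0,-38,0,0,0],[0,0,-38,0,0,0]]' 50
python3 -m jog '[[-30,0,-20,0,0,0],[-38,0,-10,0,0,0],[-30,0,0,0,0,0],[0,0,0,0,0,0],[0,0,0,0,0,0]]' 50
python3 - <<'E'
from h import *
info();w=cam("wrist");np.save("w5.npy",w,allow_pickle=True);cv2.imwrite("pics/w5.png",w["img"][:,:,::-1])
h=cv2.cvtColor(w["img"],cv2.COLOR_RGB2HSV);H,S,V=h[...,0],h[...,1].astype(int),h[...,2].astype(int)
O=np.array([547.4,323.4]);e=np.array([np.cos(TH),np.sin(TH)]);f=np.array([e[1],-e[0]])
C=cloud(w);k=(H>20)&(H<34)&(S>110)&(V>100)&(abs(C[...,0]-548)<45)&(abs(C[...,1]-340)<45)&(C[...,2]>32)&(C[...,2]<42)
p=C[k];r=cv2.minAreaRect(p[:,:2].astype(np.float32));c=np.array(r[0])-O;print(len(p),r,"jig",c@f,c@e,p[:,2].mean())
redtop(w,O,e,f)
E
```

```text
t: 11.33
ee_pos: [550.6, 343.2, 18.1]
orientation: [-2.402, -2.025, 0.0]
ft_force: [0.6, -0.5, -1.0]
width: 49.6
grasp_force: 0.0
t: 11.75
ee_pos: [550.4, 342.9, 179.5]
orientation: [2.402, 2.025, -0.0]
ft_force: [0.3, 0.3, -0.1]
width: 49.6
grasp_force: 0.0
t: 12.17
ee_pos: [534.1, 245.5, 208.4]
orientation: [2.404, 2.022, 0.002]
ft_force: [0.2, -0.3, 0.0]
width: 50.3
grasp_force: 0.0
 t 12.17 tcp [534.1 245.5 208.4] yaw of tool y -9.87 z [ 0.001  0.001 -1.   ] F [ 0.17 -0.34  0.01] w 50.26907776504142
894 ((548.3419799804688, 333.0814208984375), (30.486652374267578, 22.647390365600586), 79.45623016357422) jig -0.70270366592507 9.701723787771028 36.260632843041314
handle 0 [nan nan nan] r nan angle nanh.py:54: RuntimeWarning: Mean of empty slice.
  p=C[k].mean(0);d=p[:2]-(O+22*f-90*e);print("handle",k.sum(),p.round(1),"r",np.hypot(*d).round(1),"angle",np.arctan2(d@e,-d@f).round(3));return p
  ret = um.true_divide(
```

View pics/w5.png

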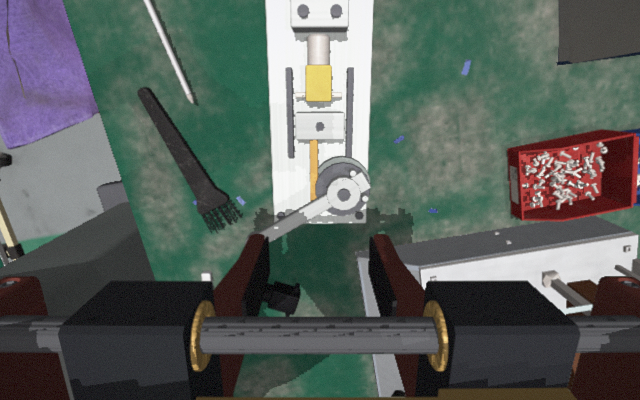

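Motor lies square in the nest: body at (318,83), can toward the stop, jaw at (320,125) clear of it. Measured jig x is -0.7 mm, its middle is at y 22.7 mm, and it is 0.015 rad off square. Next I go behind the handle on its -y side.

```bash

python3 -m jog '[[-31,-22,0,0,0,0],[-31,-22,0,0,0,0],[-31,-22,0,0,0,0],[0,0,30,0,0,0],[0,0,38,0,0,0]]' 0
python3 -m jog '[[0,0,38,0,0,0],[0,0,20,0,0,0],[0,0,0,0,0,0],[0,0,0,0,0,0]]' 0
cat >> h.py <<'E'
def uv():
    o,R=info();e=np.array([np.cos(TH),np.sin(TH)]);f=np.array([e[1],-e[0]]);d=o["ee_pos"][:2]-(np.array([547.4,323.4])+22*f-90*e)
    print("u,v",(-d@f).round(2),(d@e).round(2),"F",(o["ft_force"][:2]@f).round(2),(o["ft_force"][:2]@e).round(2))
E
python3 -c "from h import *;uv()"
```

```text
t: 12.63
ee_pos: [455.1, 167.0, 141.5]
orientation: [2.4, 2.023, 0.012]
ft_force: [0.3, 0.0, -0.7]
width: 19.9
grasp_force: 0.0
t: 12.97
ee_pos: [453.0, 166.8, 80.4]
orientation: [-2.4, -2.025, 0.004]
ft_force: [0.2, -0.9, 1.3]
width: 0.2
grasp_force: 0.0
 t 12.97 tcp [453.  166.8  80.4] yaw of tool y -9.68 z [-0.002 -0.001 -1.   ] F [ 0.2  -0.89  1.26] w 0.22298229696002814
u,v 88.67 -80.3 F 0.34 -0.84
```

```bash

python3 -m jog '[[6,-1,0,0,0,0],[9,-2,0,0,0,0],[9,-2,0,0,0,0],[9,-2,0,0,0,0],[9,-2,0,0,0,0]]' 0
python3 -m jog '[[8,-1,0,0,0,0],[6,0,0,0,0,0],[2,0,0,0,0,0],[0,0,0,0,0,0],[0,0,0,0,0,0]]' 0
python3 - <<'E'
from h import *
uv();w=cam("wrist");np.save("w6.npy",w,allow_pickle=True)
jig(w)
E
```

```text
t: 13.38
ee_pos: [451.3, 210.1, 81.9]
orientation: [2.401, 2.025, 0.0]
ft_force: [-1.1, -1.9, 1.5]
width: 0.2
grasp_force: 1.3
t: 13.8
ee_pos: [453.8, 225.3, 81.3]
orientation: [2.402, 2.025, 0.002]
ft_force: [-0.2, 0.3, -0.6]
width: 0.4
grasp_force: 0.0
 t 13.8 tcp [453.8 225.3  81.3] yaw of tool y -9.73 z [ 0.001  0.001 -1.   ] F [-0.24  0.33 -0.59] w 0.37651041371149824
u,v 97.7 -22.42 F -0.29 0.29
{'x-': (435.1, 0.0008, 31), 'x+': (534.6, 0.0062, 22), 'y-': (276.8, -0.0031, 21), 'y+': (430.6, 0.0007, 12)} org [539.2 276.8] jawface y 19.9 stop face 45.3 stop x [-12.1  10.1] jaw x [-22.2  24.4]
```

```bash
cat >> h.py <<'E'
def jaw(w):
    e=np.array([np.cos(TH),np.sin(TH)]);f=np.array([e[1],-e[0]]);O=np.array([547.4,323.4]);C=cloud(w);d=C[...,:2]-O;x=d@f;y=d@e;z=C[...,2]
    for lo,hi in((-21,-15),(15,21)):
        k=(z>34)&(z<43)&(x>lo)&(x<hi)&(y>-55)&(y<30)
        print("jaw back,front",np.percentile(y[k],[3,97]).round(1),k.sum(),end=" ")
    k=(z>98)&(z<110)&(x<-50)&(y<-30);print("handle top",C[k].mean(0).round(1) if k.any() else None,k.sum())
E
python3 - <<'E'
from h import *
jaw(np.load("w5.npy",allow_pickle=True).item());jaw(np.load("w6.npy",allow_pickle=True).item());jaw(cam("top"))
E
```

```text
jaw back,front [-40.1 -16.8] 190 jaw back,front [-40.3 -16.2] 182 handle top None 0
jaw back,front [-31.2  -8. ] 515 jaw back,front [-31.1  -8.2] 501 handle top [455.2 242.9 103.7] 1545
jaw back,front [-14.1 -11.3] 4 jaw back,front [-34.  -10.5] 15 handle top [ 61.3 -13.7 103.6] 41
```

```bash

python3 -m jog '[[3,0,0,0,0,0],[3,0,0,0,0,0],[2,0,0,0,0,0],[2,0,0,0,0,0],[1,0,0,0,0,0]]' 0
python3 -c "from h import *;uv()"
python3 -m jog '[[1,0,0,0,0,0],[1,0,0,0,0,0]]' 0 | grep force
python3 -c "from h import *;uv()"
python3 -m jog '[[1,0,0,0,0,0],[1,0,0,0,0,0]]' 0 | grep force
python3 -c "from h import *;uv();jaw(cam('wrist'))"
```

```text
t: 14.32
ee_pos: [454.9, 235.9, 81.1]
orientation: [-2.402, -2.025, 0.001]
ft_force: [-1.6, -2.2, 2.2]
width: 0.2
grasp_force: 1.3
 t 14.32 tcp [454.9 235.9  81.1] yaw of tool y -9.74 z [-0. -0. -1.] F [-1.6  -2.16  2.2 ] w 0.1717801550024189
u,v 98.38 -11.87 F -1.21 -2.4
ft_force: [-1.6, -1.5, 1.3]
grasp_force: 1.3
 t 14.48 tcp [455.3 237.8  81.1] yaw of tool y -9.73 z [-0. -0. -1.] F [-1.57 -1.54  1.32] w 0.5693422103610168
u,v 98.37 -9.94 F -1.29 -1.79
ft_force: [-2.0, -2.2, 0.9]
grasp_force: 1.3
 t 14.65 tcp [455.7 239.8  81.2] yaw of tool y -9.74 z [-0. -0. -1.] F [-2.03 -2.21  0.93] w 0.4948442770354756
u,v 98.3 -7.9 F -1.63 -2.52
jaw back,front [-27.6  -4.6] 488 jaw back,front [-27.5  -5. ] 479 handle top [457.7 256.8 103.7] 1526
```

```bash

python3 -m jog '[[0.8,0,0,0,0,0],[0.8,0,0,0,0,0],[0.7,0,0,0,0,0],[0.7,0,0,0,0,0]]' 0 | grep ft
python3 -c "from h import *;uv()"|tail -1
for i in 1; do python3 -m jog '[[0.5,0,0,0,0,0]]' 0 | grep ft; done
python3 -m jog '[[0.5,0,0,0,0,0]]' 0 | grep ft
python3 -m jog '[[0.4,0,0,0,0,0]]' 0 | grep ft
python3 -c "from h import *;uv();jaw(cam('wrist'))"|tail -2
```

```text
ft_force: [-0.9, -3.2, 0.5]
u,v 98.17 -4.9 F -0.33 -3.27
ft_force: [-0.2, -2.6, 0.5]
ft_force: [-0.5, -2.1, -0.1]
ft_force: [0.4, -2.5, 0.5]
u,v 98.05 -3.46 F 0.78 -2.43
jaw back,front [-26.4  -3.3] 489 jaw back,front [-26.4  -3.7] 480 handle top [458.9 261.2 103.7] 1516
```

```bash

python3 -m jog '[[0.3,0,0,0,0,0]]' 0 | grep ft
python3 -m jog '[[0.3,0,0,0,0,0]]' 0 | grep ft
python3 -m jog '[[0.3,0,0,0,0,0]]' 0 | grep ft
python3 -m jog '[[0,0,0,0,0,0]]' 0 | grep ft
python3 -c "from h import *;uv()"|tail -1
```

```text
ft_force: [-0.2, -3.6, -0.6]
ft_force: [-0.3, -4.4, -1.2]
ft_force: [1.0, -3.7, 0.0]
ft_force: [0.3, -3.7, 0.3]
u,v 98.1 -2.79 F 0.89 -3.58
```

```bash

python3 -m jog '[[0.3,0,0,0,0,0]]' 0 | grep ft
python3 -m jog '[[0,0,0,0,0,0]]' 0 | grep ft
python3 -c "from h import *;uv()"|tail -1
```

```text
ft_force: [0.7, -4.7, -0.3]
ft_force: [1.6, -4.6, -0.4]
u,v 98.13 -2.58 F 2.34 -4.23
```

```bash

for i in 1 2 3; do python3 -c "
from h import *
uv();cam('wrist');uv()"|grep u,v; done; python3 -m jog '[[0,0,0,0,0,0]]' 0 | grep ft
```

```text
u,v 98.13 -2.58 F 2.34 -4.23
u,v 98.1 -2.58 F 1.51 -5.71
u,v 98.1 -2.58 F 1.51 -5.71
u,v 98.11 -2.59 F 2.1 -5.28
u,v 98.11 -2.59 F 2.1 -5.28
u,v 98.12 -2.58 F 1.94 -4.62
ft_force: [0.5, -4.5, -0.7]
```

```bash

python3 -m jog '[[-0.5,0,0,0,0,0],[-1,0,0,0,0,0],[-3,0,0,0,0,0],[-8,0,0,0,0,0],[-12,0,0,0,0,0]]' 0 | grep -E "ft|ee"
python3 -m jog '[[-5,0,-20,0,0,0],[0,0,-38,0,0,0],[0,0,-38,0,0,0],[0,0,0,0,0,0],[0,0,0,0,0,0]]' 0 | grep -E "ft|ee"
python3 - <<'E'
from h import *
uv();w=cam("wrist");jaw(w);cv2.imwrite("pics/w7.png",w["img"][:,:,::-1])
e=np.array([np.cos(TH),np.sin(TH)]);f=np.array([e[1],-e[0]]);O=np.array([547.4,323.4]);redtop(w,O,e,f)
h=cv2.cvtColor(w["img"],cv2.COLOR_RGB2HSV);H,S,V=h[...,0],h[...,1].astype(int),h[...,2].astype(int)
C=cloud(w);k=(H>20)&(H<34)&(S>110)&(V>100)&(abs(C[...,0]-548)<45)&(abs(C[...,1]-340)<45)&(C[...,2]>32)&(C[...,2]<42)
r=cv2.minAreaRect(C[k][:,:2].astype(np.float32));c=np.array(r[0])-O;print(r,"jig",c@f,c@e)
E
```

```text
ee_pos: [452.8, 221.2, 81.3]
ft_force: [0.8, 0.1, -0.0]
ee_pos: [452.9, 215.9, 179.2]
ft_force: [-1.4, 0.1, -1.8]
 t 16.9 tcp [452.9 215.9 179.2] yaw of tool y -9.77 z [ 0.004  0.002 -1.   ] F [-1.39  0.05 -1.79] w 0.3804963382208821
u,v 97.03 -31.84 F -1.38 -0.18
jaw back,front [-27.   -3.6] 241 jaw back,front [-26.5  -4.3] 240 handle top [459.5 264.2 103.7] 423
handle 402 [459.6 264.3 103.8] r 100.0 angle 0.17
((548.0149536132812, 336.69427490234375), (30.15159797668457, 23.801986694335938), 80.6339111328125) jig -1.6337822201224141 13.207826043024154
```

View pics/w7.png

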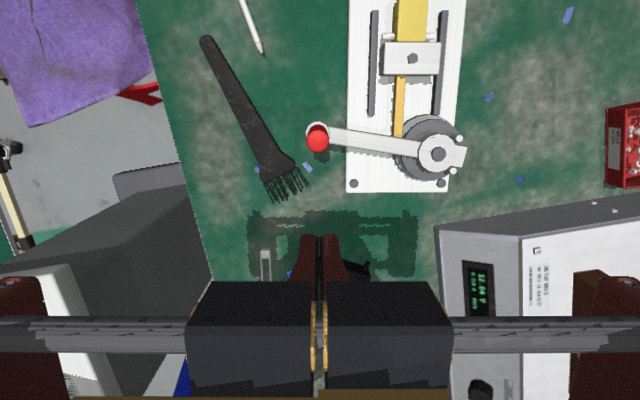

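The wrist view shows the handle at (317,138), standing at 0.17 rad with its play taken up towards closing. The jaw at (412,58) bears on the yellow motor, which is square, and the robot is clear of everything. I'm handing in.

```bash
python3 -c "
from h import *
print(ticket.close_job())"
```

```text
the job is handed in; nothing more can be done
None
```

The job is handed in at about 17 s of the 72 s allowed: the yellow motor is nipped against the fixed stop with roughly 8–10 N, estimated from the force at the handle, the lever is left standing against the closing side with the arm clear of everything, the white motor was never approached, and no pass or fail verdict came back.

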